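Clear the chiller's rim channel

TASK

Lift the white sample chiller's lid by its blue lip until it goes past upright and rests on its stop. Then take the orange pick from its rest, lower its steel tip into the black channel along the chiller's front rim, and draw it slowly and lightly, a few centimetres a second, along the channel from the left end to the right end as seen from the robot. Finally lay the pick back across both posts of its rest, leaving the lid open and everything else where it stands.

Things in the scene. Friction and masses are not known exactly. Their poses are not given: they have to be found in the camera images.
- chiller: fixed white bench chiller, 150 (x) x 250 (y) x 100 mm high without its lid. Origin: centre of its underside, on the table; z up, x points away from the robot (the lip and the channel are on the -x side, the lid's hinge on the +x side), y to the left as seen from the robot.
- lid (a joint): angle of the chiller's lid about its hinge, rad: 0 shut, 1.57 upright, 1.9 leaning back on its stop. The lid (152 x 254 x 14 mm, about 0.35 kg) falls shut when let go short of upright and falls gently onto the stop when past it
- hinge (a point): the middle of the lid's hinge line, at the rear upper edge of the chiller, level with the lid's underside when shut (100 mm above the table); the hinge line runs along the chiller's y, the lid's underside starts from it
- lip (a point): the middle of the free edge of the blue lip on the lid. The lip is 120 mm wide, 6 mm thick and continues the lid's front edge, which is 152 mm from the hinge, outward and upward, leaning 35 degrees out from vertical, to 38 mm above the lid's underside (lid shut). A finger leaning as much goes in beneath it. Moves with the lid
- channel_left (a point): left end of the channel in the front rim (+y of the chiller). It lies at the level of the rim, 100 mm above the table; the channel's floor is 10 mm below it. Axes as chiller.
- channel_mid (a point): middle of the channel, which runs straight along the chiller's y: 200 mm long, 16 mm wide, 10 mm deep, black floor, closed ends, shut away under the lid. It lies at the level of the rim, 100 mm above the table; the channel's floor is 10 mm below it. Axes as chiller.
- channel_right (a point): right end of the channel (-y of the chiller). It lies at the level of the rim, 100 mm above the table; the channel's floor is 10 mm below it. Axes as chiller.
- pick: loose pick, 0.07 kg: orange handle 130 x 14 x 14 mm along its x, origin at the handle's centre; from the +x end of the handle a steel rod goes on level to x = 95 mm, then straight down (-z) as a 6 mm prong. It starts lying level across its rest, prong hanging down beyond the rest
- pick_tip (a point): lower end of the prong: in the pick's frame 95 mm along x and 58 mm below the handle's centre
- rest: fixed aluminium rest, base 130 (x) x 80 (y) x 8 mm; origin: centre of its underside, on the table. Two posts at x = -48 and +48 mm, 12 mm thick along x, 48 mm wide, each with a notch 24 mm wide, open upward: floor 62 mm, cheeks 78 mm above the table. With the pick in both notches its origin is 69 mm above the table, its x along the rest's x. Room for fingers between the posts
- amber: bystander: amber glass bottle with orange cap, 90 mm wide, 190 mm tall; origin at the centre of its underside
- reagent: bystander: white bottle with blue cap, 72 mm wide, 160 mm tall; origin at the centre of its underside
- rack: bystander: white rack of green-capped tubes, 70 x 160 x 89 mm high, standing behind the chiller; origin at the centre of its underside
- tipbox: bystander: blue closed box, 85 x 120 x 55 mm high; origin at the centre of its underside
- jar: bystander: clear jar with white lid, 52 mm wide, 60 mm tall, standing in front of the rest; origin at the centre of its underside
- beaker: bystander: glass beaker, 76 mm wide, 85 mm tall; origin at the centre of its underside
- notepad: bystander: flat green box, 100 x 140 x 12 mm; origin at the centre of its underside
There are look-alikes about, which are no part of the job. What is meant by the pick is not brown or yellow, and is the smaller of those in its own colour.

How it is judged:
On the way, in this order (a step that is already met when the one before it is completed fails the run):
1. the lid rests open on its stop (above 1.84 rad and still) (value of joint lid above 1.84 rad and velocity of joint lid below 0.1 rad/s), for 0.3 s.
2. the pick's tip is in the channel (at least 1.5 mm below the rim), within 20 mm of its left end (z of pick_tip in the frame of channel_mid between -0.013 and -0.0015 m and x of pick_tip in the frame of channel_mid between -0.009 and 0.009 m and y of pick_tip in the frame of channel_mid above 0.08 m), for 0.05 s.
3. the tip passes in the channel 35 to 55 mm left of its middle (z of pick_tip in the frame of channel_mid between -0.013 and -0.0015 m and x of pick_tip in the frame of channel_mid between -0.009 and 0.009 m and y of pick_tip in the frame of channel_mid between 0.035 and 0.055 m), for 0.05 s.
4. the tip passes in the channel within 10 mm of its middle (z of pick_tip in the frame of channel_mid between -0.013 and -0.0015 m and x of pick_tip in the frame of channel_mid between -0.009 and 0.009 m and y of pick_tip in the frame of channel_mid between -0.01 and 0.01 m), for 0.05 s.
5. the tip passes in the channel 35 to 55 mm right of its middle (z of pick_tip in the frame of channel_mid between -0.013 and -0.0015 m and x of pick_tip in the frame of channel_mid between -0.009 and 0.009 m and y of pick_tip in the frame of channel_mid between -0.055 and -0.035 m), for 0.05 s.
6. the tip is in the channel within 20 mm of its right end (z of pick_tip in the frame of channel_mid between -0.013 and -0.0015 m and x of pick_tip in the frame of channel_mid between -0.009 and 0.009 m and y of pick_tip in the frame of channel_mid below -0.08 m), for 0.05 s.
At the end, for the whole second after the job is handed in: The lid leans open on its stop (above 1.84 rad); the pick is released and still, upright (prong down, within 7 degrees) in both notches of its rest: origin within 4 mm of its seated height, within 8 mm across and 30 mm along the rest, aligned within 7 degrees (value of joint lid above 1.84 rad and z of pick in the frame of rest between 0.065 and 0.073 m and y of pick in the frame of rest between -0.008 and 0.008 m and x of pick in the frame of rest between -0.03 and 0.03 m and angle between the x axis of pick and the x axis of rest, either way round below 0.12 rad and angle between pick's own z axis and vertical below 0.12 rad and linear speed of pick below 0.03 m/s); the robot touches nothing.
It fails at once if the pick moves faster than 0.15 m/s while its tip is in the channel (z of pick_tip in the frame of channel_mid between -0.013 and -0.0015 m and x of pick_tip in the frame of channel_mid between -0.009 and 0.009 m and y of pick_tip in the frame of channel_mid between -0.1 and 0.1 m and linear speed of pick above 0.15 m/s).
It fails at once if the pick is pressed against the chiller with more than 20 N (contact force between pick and chiller above 20 N).
It fails at once if a bystander is moved more than 20 mm (distance of any of amber, reagent, rack, tipbox, jar, beaker, notepad from where it was at the start of the episode above 0.02 m).
It also fails if it takes over 72 s, if anything falls off the work surface, if the arm or the gripper's body presses on something with over 40 N, if the wrist force passes 120 N, or if a joint passes its speed limit or range.

ROBOT

A 6-joint arm with a two-finger parallel gripper is mounted at the origin on the work surface. World frame = base frame: x ahead of the robot, y to its left, z up, the work surface at z = 0. Lengths are in m, angles in rad, forces in N, time in s.
With the tool pointing down it reaches from about 0.375 to 0.975 m from the base axis. Payload 3.8 kg.
Tool frame: the origin (TCP) lies midway between the tips of the shut fingers; the grasp point (between the pads) lies 19 mm behind it; z points along the fingers, y is the line along which they close (so a half turn about z gives the same grasp; the last joint's range is limited). The gripper opens to 85 mm and grips with 20 to 120 N. Pads are 22 mm wide; open, the fingers measure 114 mm over their backs; the gripper's body (76 mm by 85 mm) begins 54 mm behind the grasp point. The pads swing forward as they close: fully open they stand 13 mm farther back than shut.
Start: joints at [1.233, 0.264, 1.604, -0, 1.274, -0.037], TCP at [0.2, 0.645, 0.231] pointing down, gripper open.
Joint ranges: [-2.63, 2.63], [-0.94, 2.18], [0.31, 2.57], [-1.31, 4.45], [0, 2.66], [-2.55, 2.55]. Speed limits (rad/s): [2.57, 2.57, 3.14, 3.14, 3.14, 3.14].

INTERFACE

Orientations are given as a rotation vector (axis times angle).
In Python, from workcell import bot gives the robot as it stands.
- The arm moves only by the tool step_arm, never from a script. Its argument "motion" is a list of rows, each a list of 5 numbers: the finger opening in cm, from 0 to 8.54, then the shift along the tool's x, y, z in cm, then the turn about the tool's z in degrees. In form: [[claw, dx, dy, dz, twist], ...]. A call has 1 to 20 rows; each row is the pose to reach, as a shift and turn from the pose commanded when the call began, along the tool's axes at that moment; what a row does not reach only later rows make up. A row lasts 1/10 s, in which the tool goes at most 50 mm and 8.59 degrees, less where a joint would pass 70% of its speed; a pose out of reach is approached as far as the arm can. A call with a gripper value outside its range is refused whole. The fingers move at their own pace and stop on an object; "force" is the grip in N (left out, the last holds). Time passes only in rows, so rows that repeat a pose let the fingers close. It gives the time, the measured TCP pose, the force, the opening and the grip force at its end, in the units of the state.
- bot.read_state(): the state, without advancing time (a new reading comes with each control period).
- bot.read_camera(name): name is "scene" or "top" or "wrist"; returns (picture, depth): 420x560x3 uint8, red, green, blue; 420x560 float32, m along the optical axis (not along the pixel's ray), 0 where there is no reading.
- bot.calibration(name): a dict with "mtx" (3x3 intrinsics, pixels), "k1" (the pictures are not rectified: a ray, as slopes to the right and down, at radius r is drawn at 1 + k1 r^2 times it, then the intrinsics apply), "origin" and "orientation" of the camera in the world; the wrist camera has in their place "T_tool_cam" (4x4, takes a point from camera to tool coordinates, whose origin is the TCP and whose axes are the flange's). Camera axes: x right, y up, looking along -z (the intrinsics and any distortion apply to the point x, -y, -z); pixel columns grow to the right and rows downward; lengths in m; the calibration is good to about 2 mm. A picture is of the moment at which its call begins: read the wrist's pose just before it. calibration takes no time and is no camera call.
- bot.finish_job(): hands the job in; it is judged then, once.
The state is a dict: "time": time; "q": joint angles; "joint_vel": joint speeds; "joint_torque": joint torques, N m; "tool_pos": TCP position; "tcp_rot": TCP orientation; "wrist_force": force on the tool from outside, world axes, zero at the start; "torque": the same for the moment, N m; "width": opening from 0.0 (shut) to 1.0 (fully open); "grip_force": force on a finger pad.
Only numpy, scipy, OpenCV 4.12 (cv2) and the standard library are available. Lean on these libraries where they do the work, as an engineer would, in place of code of your own. Each camera call takes 0.05 s, during which the arm holds its last target. There are 200 camera calls.

## Working session

There is one attempt and no reset: what is moved stays moved. The work goes in short steps, Python scripts to look and compute and a tool call to move; the robot and the scene stay as the last step left them, time stands still between calls to the robot, and variables do not carry over. Pictures are saved under pics/ and viewed, at most 13 in all, crops included, and the job is handed in when it is done.

Besides the shell and the picture viewer there is one more tool, called after "Emit:" as a command line: name --pt "numbers of a row" for each row, then --argument value for the rest. step_arm: Moves the arm, as the interface text tells. Its arguments: {"type":"object","properties":{"motion":{"type":"array","items":{"type":"array","items":{"type":"number"}}},"force":{"type":"number"}},"required":["motion"]}

```bash
mkdir -p pics
cat > h.py <<'E'
import numpy as np, cv2
from scipy.spatial.transform import Rotation as R
from workcell import bot
def snap(name):
    s=bot.read_state(); im,d=bot.read_camera(name); c=bot.calibration(name)
    if name=='wrist':
        T=np.eye(4);T[:3,:3]=R.from_rotvec(s['tcp_rot']).as_matrix();T[:3,3]=s['tool_pos'];T=T@np.array(c['T_tool_cam'])
    else:
        T=np.eye(4);o=np.array(c['orientation'],float);T[:3,:3]=o if o.shape==(3,3) else R.from_rotvec(o).as_matrix();T[:3,3]=c['origin']
    h,w=d.shape;u,v=np.meshgrid(np.arange(w),np.arange(h))
    K=np.array(c['mtx']);p=cv2.undistortPoints(np.stack([u,v],-1).reshape(-1,1,2).astype(np.float64),K,np.array([c['k1'],0,0,0.]))
    p=p.reshape(h,w,2);P=np.stack([p[...,0]*d,-p[...,1]*d,-d],-1)
    W=P@T[:3,:3].T+T[:3,3]; W[d==0]=np.nan
    return im,W,T
def save(im,f,box=None,k=1):
    if box: im=im[box[1]:box[3],box[0]:box[2]]
    cv2.imwrite('pics/'+f,cv2.resize(im[...,::-1],None,fx=k,fy=k,interpolation=cv2.INTER_CUBIC))
E
python3 - <<'E'
from h import *
for n in ('scene','top'):
    im,W,T=snap(n);save(im,n+'.png');np.savez('/tmp/'+n,im=im,W=W);print(n,T[:3,3],T[:3,:3].round(2).tolist(),bot.calibration(n)['k1'])
print(bot.read_state())
E
```

```text
scene [ 1.10818854 -0.76058284  1.31411223] [[0.8, -0.47, 0.38], [0.6, 0.63, -0.49], [-0.01, 0.62, 0.79]] 0.025665096709969738
top [ 0.41910995 -0.00253708  1.3451888 ] [[0.02, 1.0, -0.09], [-1.0, 0.02, -0.01], [-0.01, 0.09, 1.0]] -0.11374617706754256
{'time': 0.1, 'q': array([ 1.23310272e+00,  2.64747707e-01,  1.60526405e+00,  4.94688447e-06,
        1.27370906e+00, -3.69275063e-02]), 'joint_vel': array([-0.00032172, -0.00141127, -0.00209913,  0.00031418, -0.00076935,
        0.00069137]), 'joint_torque': array([ 4.45018513e-04, -5.16709256e+01, -3.68591774e+01, -1.69131813e-04,
        6.27574263e-03,  4.01219120e-05]), 'tool_pos': array([0.19976352, 0.64405418, 0.23002506]), 'tcp_rot': array([-0.47060552, -3.10573744,  0.00328263]), 'wrist_force': array([0.14518448, 0.14275104, 0.07341024]), 'torque': array([-0.0330859 ,  0.03430616,  0.02263413]), 'grip_force': 0.0, 'width': 1.0011882518404696}
```

View pics/scene.png

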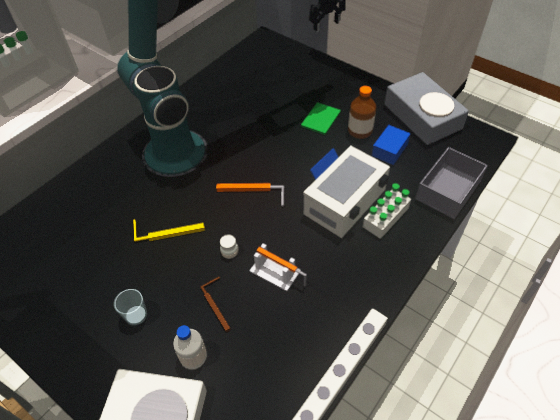

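View pics/top.png

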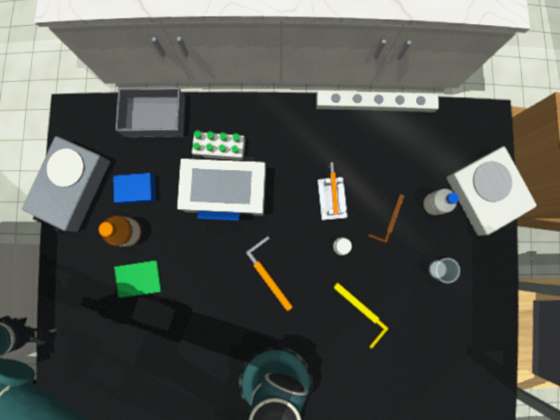

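Top view: candidates are the orange one on the rest (334,190), a larger orange one lying on the table (270,275), a brown one (395,215) and a yellow one (360,315). The pick is the smaller orange one, at (334,190) in the rest. The chiller is at (222,187) with its blue lip at (218,215).

Run:
```python
from h import *
for n in ('top','scene'):
    d=np.load(f'/tmp/{n}.npz');im=d['im'].astype(int);W=d['W'];r,g,b=im[...,0],im[...,1],im[...,2]
    X,Y,Z=W[...,0],W[...,1],W[...,2]
    def rect(m,l):
        p=W[m]; 
        if len(p)<5: print(n,l,len(p));return
        q=cv2.minAreaRect((p[:,:2]*1000).astype(np.float32)); print(n,l,len(p),'c',np.round(q[0],1),'size',np.round(q[1],1),'ang',round(q[2],1),'z',np.percentile(p[:,2],[5,50,95]).round(4))
    reg=(X>.4)&(X<.85)&(Y>0)&(Y<.38)
    blue=(b>r+50)&(b>g+40)
    rect(reg&(Z>.106)&(Z<.122)&~blue&(abs(r-b)<40)&(X<.69),'lidtop')
    rect(reg&blue&(Z>.07)&(Y<.28),'lip')
    p=W[reg&blue&(Z>.07)&(Y<.28)]; 
    if len(p): print(p.min(0).round(3),p.max(0).round(3))
    o=(r>150)&(g<150)&(b<80)&(r>g+60)
    rect(o&(X>.45)&(X<.8)&(Y<-.05)&(Y>-.4)&(Z>.04),'pick')
    rect((X>.45)&(X<.8)&(Y<-.07)&(Y>-.3)&(Z>.004)&(Z<.015),'restbase')
    m=(X>.45)&(X<.8)&(Y<-.07)&(Y>-.3)&(Z>.055)&~o; rect(m,'posts')
    rect(o&(X>.2)&(X<.45)&(Y<.2)&(Y>-.1)&(Z>.0),'bigorange')
    rect((X>.35)&(X<.55)&(Y<-.1)&(Y>-.3)&(Z>.03),'jar')
    if n=='top': save(d['im'],'c.png',(300,140,400,270),5) if 0 else save(d['im'],'c.png',(290,145,390,265),5)
```

```text
top lidtop 4246 c [612.4 172.6] size [253.4 159.3] ang 88.4 z [0.1111 0.1154 0.1196]
top lip 307 c [519.9 174.7] size [117.6  23.9] ang 88.6 z [0.1147 0.1312 0.1421]
[0.508 0.116 0.108] [0.532 0.233 0.145]
top pick 69 c [ 597.6 -169.6] size [123.9  12. ] ang 5.5 z [0.073  0.0777 0.0811]
top restbase 1449 c [ 624.7 -185.3] size [229.8 348. ] ang 89.8 z [0.0042 0.0063 0.0121]
top posts 307 c [ 571.2 -174.8] size [247.6  50.9] ang 7.6 z [0.0583 0.0756 0.0811]
top bigorange 112 c [307.7  13.9] size [180.3  21. ] ang 37.6 z [0.0012 0.0182 0.0237]
top jar 303 c [ 480.9 -190.3] size [142.8  48.3] ang 12.1 z [0.0341 0.0612 0.0795]
scene lidtop 3108 c [606.1 169.2] size [260.8 170.4] ang 89.0 z [0.1099 0.1154 0.1201]
scene lip 335 c [520.6 172.1] size [123.1  26.4] ang 89.8 z [0.1136 0.1281 0.1415]
[0.507 0.11  0.108] [0.534 0.234 0.145]
scene pick 195 c [ 597.8 -169.6] size [129.   27.6] ang 6.7 z [0.071  0.0766 0.0808]
scene restbase 1509 c [ 625.1 -184.9] size [229.8 349.4] ang 89.9 z [0.0041 0.0062 0.012 ]
scene posts 298 c [ 570.  -178.3] size [250.2  54.6] ang 8.8 z [0.058  0.0704 0.0805]
scene bigorange 245 c [303.8  19.2] size [179.6  40.9] ang 37.4 z [0.002  0.0197 0.0249]
scene jar 392 c [ 483.7 -195. ] size [139.9  51.5] ang 13.9 z [0.0329 0.06   0.0788]
```

View pics/c.png

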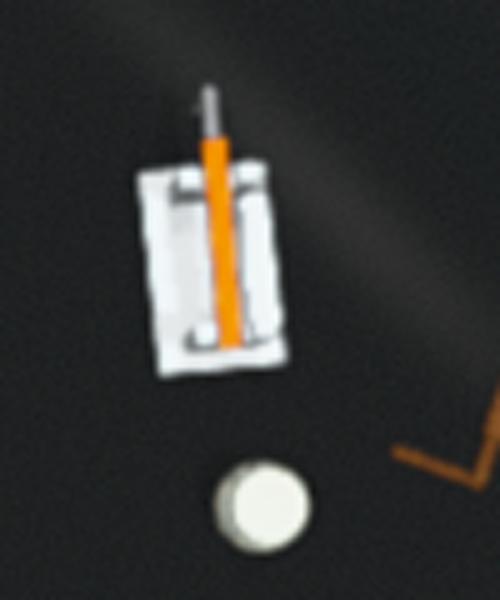

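The crop confirms the choice: a small orange pick in the rest's notches, prong at the far end. Nothing in its own colour is smaller. Next I move to in front of the lip with the fingers shut.

```bash
cat >> h.py <<'E'
def go(pts,yaw=None):
    """world points -> rows in tool axes (cm); yaw = wanted direction (deg from world +y) of tool y"""
    s=bot.read_state();M=R.from_rotvec(s['tcp_rot']).as_matrix();a=np.degrees(np.arctan2(-M[0,1],M[1,1]))
    print('tcp',s['tool_pos'].round(4),'yaw',a.round(2),'F',s['wrist_force'].round(1),'t',s['time'],'z',M[:,2].round(3))
    for p in pts: print(p,((np.array(p)-s['tool_pos'])@M*100).round(2),'twist',None if yaw is None else round(-(yaw-a),2))
E
python3 -c "
from h import *
go([(.45,.172,.25),(.46,.172,.15),(.47,.172,.108)],-1)"
```

```text
tcp [0.1998 0.6441 0.23  ] yaw -17.23 F [0.1 0.1 0.1] t 0.1 z [-0.001 -0.002 -1.   ]
(0.45, 0.172, 0.25) [-37.88 -37.68  -1.92] twist -16.23
(0.46, 0.172, 0.15) [-38.84 -37.36   8.08] twist -16.23
(0.47, 0.172, 0.108) [-39.8  -37.05  12.28] twist -16.23
```

Emit:
step_arm --pt "0 0 0 -4 0" --pt "0 -38 -37.7 -6 -16.2" --pt "0 -38 -37.7 -6 -16.2" --pt "0 -38 -37.7 -6 -16.2" --pt "0 -38 -37.7 -6 -16.2" --pt "0 -38 -37.7 -6 -16.2" --pt "0 -38 -37.7 -6 -16.2" --pt "0 -38 -37.7 -6 -16.2" --pt "0 -38 -37.7 -6 -16.2" --pt "0 -38 -37.7 -6 -16.2" --pt "0 -38 -37.7 -6 -16.2" --pt "0 -38 -37.7 -6 -16.2" --pt "0 -38 -37.7 4 -16.2" --pt "0 -38 -37.7 8 -16.2" --pt "0 -38 -37.7 8 -16.2"

```text
time: 1.6
tool_pos: [0.4502, 0.171, 0.1486]
tcp_rot: [-0.031, -3.14, 0.001]
wrist_force: [-0.6, 0.6, -0.9]
width: 0.002
grip_force: 0.0
```

```bash
python3 -c "
from h import *
go([(.48,.172,.115),(.51,.172,.115),(.516,.172,.114)],-1)
im,W,T=snap('wrist');save(im,'w1.png')
b=(im[...,2].astype(int)>im[...,0]+50.)&(W[...,2]>.1);p=W[b];print(len(p),p.min(0) if len(p) else 0,p.max(0) if len(p) else 0)"
```

```text
tcp [0.4502 0.171  0.1486] yaw -1.12 F [-0.6  0.6 -0.9] t 1.6 z [-0.002 -0.    -1.   ]
(0.48, 0.172, 0.115) [-2.98  0.16  3.36] twist -0.12
(0.51, 0.172, 0.115) [-5.98  0.22  3.35] twist -0.12
(0.516, 0.172, 0.114) [-6.58  0.24  3.45] twist -0.12
287 [0.44020455 0.11572068 0.11379699] [0.52702688 0.23209577 0.23361286]
```

View pics/w1.png

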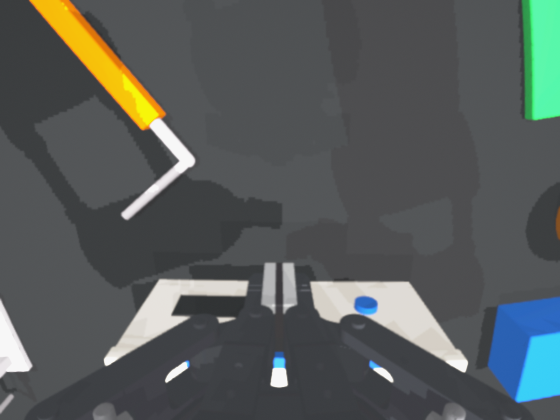

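```bash
cat > arc.py <<'E'
import numpy as np
def tip(th,bias=.004,hx=.685):
    H=np.array([hx,.100]); 
    rot=lambda a:np.array([[np.cos(a),np.sin(a)],[-np.sin(a),np.cos(a)]])
    e0=np.array([-.177,.038]); t=np.radians(th)
    if th<=35: e=rot(t)@e0-[0,.028-.006*th/35]
    else:
        e35=rot(np.radians(35))@e0-[0,.022]; e=rot(np.radians(th-35))@e35
    return H+e+[-.011+bias,0]
E
python3 -c "
from arc import *
p0=np.array([.4502,.1486])
for th in range(0,116,4):
    p=tip(th);print(th,p.round(3),'row',round(-(p[0]-p0[0])*100,1),round(-(p[1]-p0[1])*100,1))"
```

```text
0 [0.501 0.11 ] row -5.1 3.9
4 [0.504 0.123] row -5.4 2.6
8 [0.508 0.136] row -5.8 1.3
12 [0.513 0.148] row -6.3 0.1
16 [0.518 0.16 ] row -6.8 -1.1
20 [0.525 0.172] row -7.4 -2.3
24 [0.532 0.183] row -8.2 -3.4
28 [0.54  0.193] row -8.9 -4.5
32 [0.548 0.204] row -9.8 -5.5
36 [0.557 0.213] row -10.7 -6.4
40 [0.565 0.221] row -11.5 -7.2
44 [0.574 0.229] row -12.3 -8.0
48 [0.583 0.236] row -13.3 -8.7
52 [0.593 0.242] row -14.2 -9.3
56 [0.603 0.247] row -15.2 -9.9
60 [0.613 0.252] row -16.3 -10.4
64 [0.624 0.257] row -17.4 -10.8
68 [0.635 0.26 ] row -18.5 -11.1
72 [0.646 0.263] row -19.6 -11.4
76 [0.658 0.264] row -20.7 -11.6
80 [0.669 0.265] row -21.9 -11.7
84 [0.681 0.266] row -23.0 -11.7
88 [0.692 0.265] row -24.2 -11.6
92 [0.704 0.264] row -25.4 -11.5
96 [0.715 0.261] row -26.5 -11.3
100 [0.726 0.258] row -27.6 -11.0
104 [0.737 0.255] row -28.7 -10.6
108 [0.748 0.25 ] row -29.8 -10.2
112 [0.758 0.245] row -30.8 -9.6
```

Emit:
step_arm --pt "0 -2.5 0.1 3.9 0" --pt "0 -4 0.1 3.9 0" --pt "0 -4.6 0.1 3.9 0" --pt "0 -5.1 0.1 3.7 0" --pt "0 -5.2 0.1 3.2 0" --pt "0 -5.4 0.1 2.6 0" --pt "0 -5.6 0.1 1.9 0" --pt "0 -5.8 0.1 1.3 0" --pt "0 -6.1 0.1 0.7 0" --pt "0 -6.3 0.1 0.1 0" --pt "0 -6.6 0.1 -0.5 0" --pt "0 -6.8 0.1 -1.1 0" --pt "0 -7.1 0.1 -1.7 0" --pt "0 -7.4 0.1 -2.3 0" --pt "0 -8.2 0.1 -3.4 0" --pt "0 -8.9 0.1 -4.5 0" --pt "0 -9.8 0.1 -5.5 0"

```text
time: 3.35
tool_pos: [0.5505, 0.1714, 0.2083]
tcp_rot: [0.028, 3.139, 0.001]
wrist_force: [-1.9, 0.1, -0.2]
width: -0.002
grip_force: 0.7
```

```bash
cat > lid.py <<'E'
from h import *
im,W,T=snap('scene');i=im.astype(int)
b=(i[...,2]>i[...,0]+50)&(i[...,2]>i[...,1]+40)&(W[...,1]>.1)&(W[...,1]<.25)&(W[...,0]>.45)&(W[...,2]>.06)
p=W[b];print('lip',len(p),np.nanpercentile(p,[2,50,98],axis=0).round(3).tolist() if len(p) else '')
w=(i.min(-1)>120)&(W[...,1]>.06)&(W[...,1]<.28)&(W[...,0]>.5)&(W[...,0]<.8)&(W[...,2]>.13)
p=W[w];print('white high',len(p),np.nanpercentile(p,[2,50,98],axis=0).round(3).tolist() if len(p) else '')
s=bot.read_state();print(s['tool_pos'].round(4),s['wrist_force'].round(2),s['time'])
import sys
if len(sys.argv)>1: save(im,sys.argv[1],(250,80,490,260),3)
E
python3 lid.py
```

```text
lip 52 [[0.559, 0.114, 0.225], [0.565, 0.184, 0.231], [0.568, 0.228, 0.236]]
white high 2003 [[0.528, 0.064, 0.132], [0.624, 0.164, 0.162], [0.669, 0.276, 0.582]]
[0.553  0.1717 0.2103] [-1.26 -1.94  3.57] 3.4
```

The lid is coming up: the lip edge is at z 0.235. I continue the arc.

Emit:
step_arm --pt "0 -0.9 0 -0.9 0" --pt "0 -1.7 0 -1.7 0" --pt "0 -2.5 0 -2.5 0" --pt "0 -3.5 0 -3.2 0" --pt "0 -4.4 0 -3.8 0" --pt "0 -5.4 0 -4.4 0" --pt "0 -6.5 0 -4.9 0" --pt "0 -7.6 0 -5.3 0" --pt "0 -8.7 0 -5.6 0" --pt "0 -9.8 0 -5.9 0" --pt "0 -10.9 0 -6.1 0" --pt "0 -12.1 0 -6.2 0" --pt "0 -13.2 0 -6.2 0" --pt "0 -14.4 0 -6.1 0" --pt "0 -15.6 0 -6.0 0"

```text
time: 4.9
tool_pos: [0.7062, 0.1685, 0.2661]
tcp_rot: [0.028, 3.141, 0.0]
wrist_force: [0.2, 1.1, 0.6]
width: -0.001
grip_force: 0.0
```

```bash
python3 lid.py l1.png
```

```text
lip 266 [[0.64, 0.108, 0.136], [0.72, 0.164, 0.271], [0.743, 0.227, 0.399]]
white high 331 [[0.522, 0.065, 0.248], [0.668, 0.11, 0.636], [0.722, 0.275, 0.701]]
[0.7077 0.1682 0.2653] [ 1.61  0.17 -0.54] 4.95
```

View pics/l1.png

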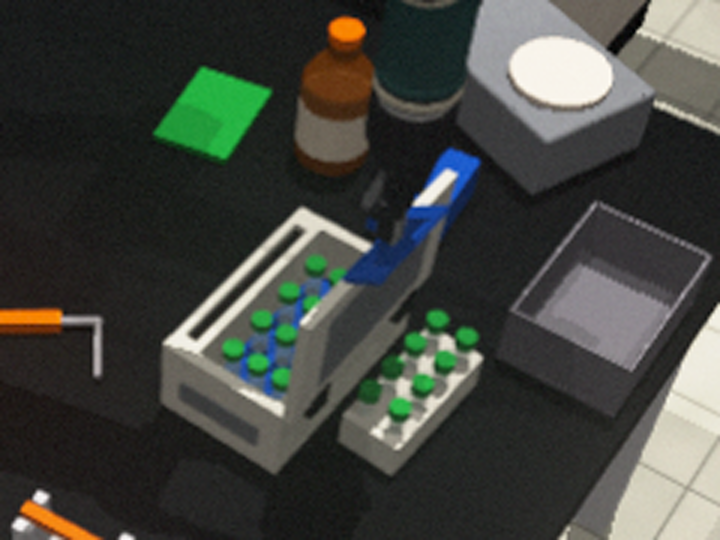

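The picture shows the lid nearly upright at (380,260), the finger at the lip (385,200), and the channel exposed as a black slot from (195,335) to (300,230). I push on past upright.

Emit:
step_arm --pt "0 -1.1 0 0.2 0" --pt "0 -2.2 0 0.5 0" --pt "0 -3.2 0 0.9 0" --pt "0 -4.2 0 1.3 0" --pt "0 -4.2 0 1.3 0" --pt "0 -4.2 0 1.3 0" --pt "0 0 0 -3 0" --pt "0 5 0 -4 0" --pt "0 10 0 -4 0" --pt "0 15 0 -4 0" --pt "0 20 0 -2 0" --pt "0 24 0 0 0" --pt "0 24 0 0 0" --pt "0 24 0 0 0"

```text
time: 6.35
tool_pos: [0.4628, 0.1726, 0.2656]
tcp_rot: [-0.026, -3.14, 0.001]
wrist_force: [0.5, 1.1, 0.6]
width: -0.004
grip_force: 0.0
```

```bash
python3 lid.py
python3 - <<'E'
from h import *
im,W,T=snap('top');i=im.astype(int)
X,Y,Z=W[...,0],W[...,1],W[...,2]
rim=(Z>.09)&(Z<.11)&(X>.5)&(X<.6)&(Y>.02)&(Y<.32)&(i.min(-1)>110)
ch=(i.max(-1)<70)&(Z>.075)&(Z<.11)&(X>.5)&(X<.6)&(Y>.04)&(Y<.3)
for n,m in (('rim',rim),('ch',ch)):
    p=W[m]
    if len(p)<5: print(n,len(p));continue
    q=cv2.minAreaRect((p[:,:2]*1000).astype(np.float32));print(n,len(p),q,np.median(p[:,2]),p.min(0),p.max(0))
save(im,'t2.png',(160,120,300,240),5)
E
```

```text
lip 484 [[0.634, 0.108, 0.08], [0.758, 0.165, 0.251], [0.78, 0.228, 0.259]]
white high 149 [[0.731, 0.064, 0.22], [0.741, 0.107, 0.242], [0.751, 0.276, 0.247]]
[0.4652 0.1729 0.2671] [ 0.74 -0.79  0.44] 6.4
rim 540 ((566.1408081054688, 173.36529541015625), (248.96327209472656, 67.08992004394531), 89.94271087646484) 0.10040454912706587 [0.53248507 0.04886269 0.09001299] [0.59979542 0.29781982 0.10775827]
ch 106 ((554.2929077148438, 137.84878540039062), (118.68063354492188, 9.691590309143066), 89.20857238769531) 0.09151894093333934 [0.54871386 0.07854323 0.08591635] [0.55970255 0.19712908 0.09805053]
```

View pics/t2.png

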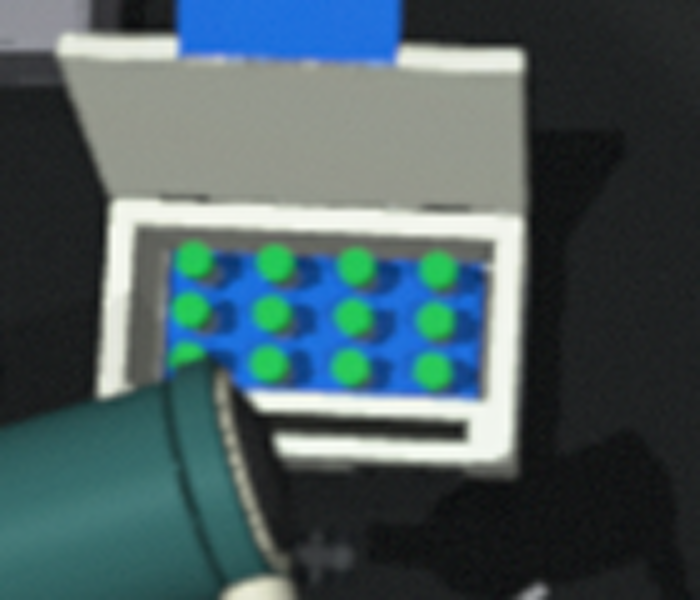

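The lid is open on its stop (lip at z 0.25, leaning back past the hinge). The right part of the channel is a black slot at (370–465, 425). I move over the pick with the gripper open and measure both from a clear view.

```bash
python3 -c "
from h import *
go([(.598,-.17,.2)],6)"
```

```text
tcp [0.4666 0.1731 0.268 ] yaw -1.02 F [ 0.3 -0.5  0.8] t 6.45 z [ 0.004  0.001 -1.   ]
(0.598, -0.17, 0.2) [-13.72 -34.08   6.81] twist -7.02
```

Emit:
step_arm --pt "5.5 0 -5 0 0" --pt "5.5 -13.7 -34.1 5 -7" --pt "5.5 -13.7 -34.1 6.8 -7" --pt "5.5 -13.7 -34.1 6.8 -7" --pt "5.5 -13.7 -34.1 6.8 -7" --pt "5.5 -13.7 -34.1 6.8 -7" --pt "5.5 -13.7 -34.1 6.8 -7" --pt "5.5 -13.7 -34.1 6.8 -7" --pt "5.5 -13.7 -34.1 6.8 -7" --pt "5.5 -13.7 -34.1 6.8 -7"

```text
time: 7.45
tool_pos: [0.5978, -0.1722, 0.1986]
tcp_rot: [-0.16, 3.137, 0.0]
wrist_force: [0.2, 0.0, 0.6]
width: 0.644
grip_force: 0.0
```

```bash
cat > ch.py <<'E'
from h import *
def fit(m,W,l):
    p=W[m]
    if len(p)<8: print(l,len(p));return
    c=p.mean(0);u,s,v=np.linalg.svd(p[:,:2]-c[:2],full_matrices=False);a=v[0]*np.sign(v[0][np.argmax(abs(v[0]))]);t=(p[:,:2]-c[:2])@a
    print(l,len(p),'mid',(c[:2]+a*(t.min()+t.max())/2).round(4),'z',np.median(p[:,2]).round(4),'len',np.ptp(t).round(3),'dir deg',np.degrees(np.arctan2(a[1],a[0])).round(2))
if __name__=='__main__':
  for n in ('top','scene'):
    im,W,T=snap(n);i=im.astype(int);X,Y,Z=W[...,0],W[...,1],W[...,2]
    ch=(i.max(-1)<75)&(Z>.08)&(Z<.108)&(X>.53)&(X<.575)&(Y>.04)&(Y<.3)
    fit(ch,W,n+' channel')
    rim=(Z>.094)&(Z<.106)&(i.min(-1)>110)&(X>.5)&(X<.72)&(Y>.02)&(Y<.33)
    q=W[rim];print(' rim',len(q),cv2.minAreaRect((q[:,:2]*1000).astype(np.float32)))
    r,g,b=i[...,0],i[...,1],i[...,2]
    fit((r>150)&(g<150)&(b<80)&(r>g+60)&(X>.5)&(X<.72)&(Y<-.1)&(Y>-.25)&(Z>.06),W,n+' pick')
  go([(.598,-.17,.05)],6)
E
python3 ch.py
```

```text
top channel 181 mid [0.5554 0.1749] z 0.092 len 0.193 dir deg 88.11
 rim 1436 ((613.7493896484375, 172.34100341796875), (250.76303100585938, 156.45619201660156), 88.21942901611328)
top pick 50 mid [ 0.5604 -0.1734] z 0.0768 len 0.049 dir deg 3.64
scene channel 139 mid [0.5503 0.1799] z 0.0915 len 0.188 dir deg 88.4
 rim 907 ((610.5812377929688, 170.8676300048828), (255.06329345703125, 152.44729614257812), 87.92298126220703)
scene pick 191 mid [ 0.597  -0.1723] z 0.0768 len 0.129 dir deg 5.31
tcp [ 0.5971 -0.1705  0.1991] yaw 5.97 F [-0.3 -0.1  0.1] t 7.55 z [ 0.001  0.    -1.   ]
(0.598, -0.17, 0.05) [-0.08  0.04 14.91] twist -0.03
```

Emit:
step_arm --pt "5.5 0 -0.1 5 0" --pt "5.5 0 -0.1 9 0" --pt "5.5 0 -0.1 12 0" --pt "5.5 0 -0.1 14 0" --pt "5.5 0 -0.1 14.9 0" --pt "5.5 0 -0.1 14.9 0" --pt "0 0 -0.1 14.9 0" --pt "0 0 -0.1 14.9 0" --pt "0 0 -0.1 14.9 0" --pt "0 0 -0.1 14.9 0" --pt "0 0 -0.1 14.9 0" --force 60

```text
time: 8.65
tool_pos: [0.5977, -0.1721, 0.0514]
tcp_rot: [-0.163, 3.134, -0.002]
wrist_force: [-0.9, -0.1, 6.6]
width: 0.152
grip_force: 59.6
```

```bash
python3 -c "
from h import *
go([(.598,-.17,.13)]);print(bot.read_state()['width'],bot.read_state()['grip_force'],bot.read_state()['torque'])"
```

```text
tcp [ 0.5977 -0.1721  0.0514] yaw 5.95 F [-0.9 -0.1  6.6] t 8.65 z [ 0.003 -0.001 -1.   ]
(0.598, -0.17, 0.13) [-0.08  0.2  -7.86] twist None
0.15246531673112107 59.593201875686646 [0.08741415 0.11369327 0.03619696]
```

Emit:
step_arm --pt "0 0 0 -1 0" --pt "0 0 0 -3 0" --pt "0 0 0 -7 0" --pt "0 0 0 -11 0" --pt "0 0 0 -15 0" --pt "0 0 0 -15 0"

```text
time: 9.25
tool_pos: [0.6003, -0.1731, 0.2076]
tcp_rot: [-0.163, 3.125, -0.008]
wrist_force: [0.3, -0.5, -0.5]
width: 0.148
grip_force: 58.7
```

```bash
python3 -c "
from h import *
go([(.4622,.2524,.18)]);print(bot.read_state()['width'])"
```

```text
tcp [ 0.6003 -0.1731  0.2076] yaw 5.96 F [ 0.3 -0.5 -0.5] t 9.25 z [ 0.012 -0.004 -1.   ]
(0.4622, 0.2524, 0.18) [ 9.34 43.77  2.41] twist None
0.14800083752207058
```

Emit:
step_arm --pt "0 1 4 0 0" --pt "0 2 8 0 0" --pt "0 3 12 0 0" --pt "0 4 17 0 0" --pt "0 5 22 0 0" --pt "0 6 27 0 0" --pt "0 7 32 0 0" --pt "0 8 37 0 0" --pt "0 8.6 41 0 0" --pt "0 9 43 1 0" --pt "0 9.0 43.6 1.5 0" --pt "0 9.0 43.6 2 0" --pt "0 9.0 43.6 2 0" --pt "0 9.0 43.6 2 0" --pt "0 9.0 43.6 2 0"

```text
time: 10.75
tool_pos: [0.462, 0.2516, 0.1795]
tcp_rot: [-0.161, 3.137, -0.0]
wrist_force: [-0.3, -0.5, -1.3]
width: 0.152
grip_force: 58.9
```

Run:
```python
from h import *
from ch import fit
go([(.4622,.2524,.165)]);print(bot.read_state()['width'])
for n in ('scene','wrist'):
    im,W,T=snap(n);i=im.astype(int);X,Y,Z=W[...,0],W[...,1],W[...,2];r,g,b=i[...,0],i[...,1],i[...,2]
    fit((r>150)&(g<150)&(b<80)&(r>g+60)&(X>.3)&(X<.56)&(Y<.35)&(Y>.15)&(Z>.13),W,n+' pick')
    m=(Z>.11)&(Z<.2)&(X>.535)&(X<.59)&(Y>.235)&(Y<.285);p=W[m]
    if len(p): print('prong',len(p),p.mean(0).round(4),p.min(0).round(4),p.max(0).round(4))
    if n=='scene': save(im,'s3.png',(270,100,430,240),5)
```

```text
tcp [0.462  0.2516 0.1795] yaw 5.86 F [-0.3 -0.5 -1.3] t 10.75 z [ 0. -0. -1.]
(0.4622, 0.2524, 0.165) [-0.03  0.07  1.45] twist None
0.15217201896932953
scene pick 50 mid [0.4636 0.25  ] z 0.2051 len 0.13 dir deg 5.62
prong 36 [0.5546 0.2578 0.1749] [0.5362 0.2524 0.1101] [0.5812 0.2816 0.1995]
wrist pick 3459 mid [0.4528 0.2502] z 0.2046 len 0.108 dir deg 6.08
```

View pics/s3.png

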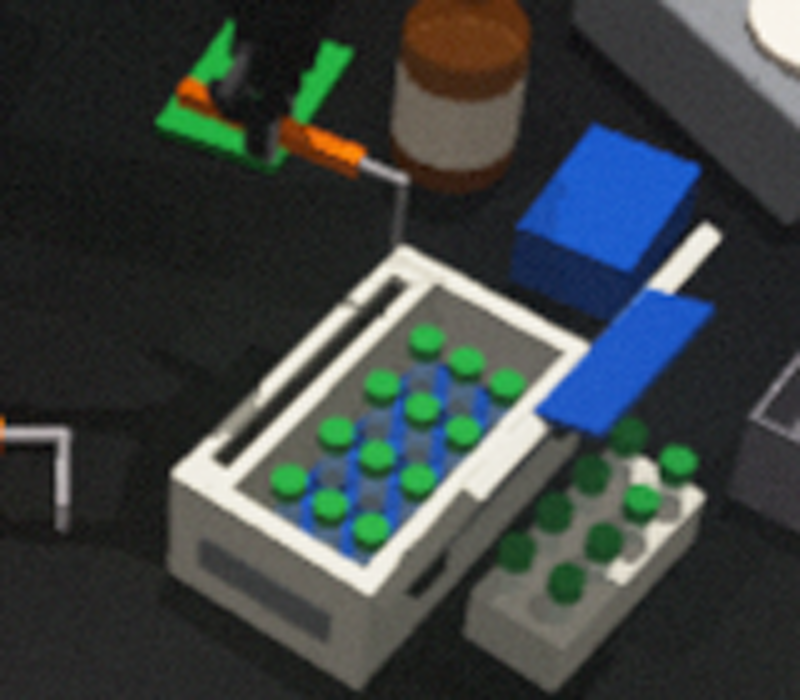

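Scene crop: the prong runs from (405,180) to its tip at (398,242). The channel's left end is near (400,282) and its right end near (222,463). I check the tip against the channel by rays from the same camera.

Run:
```python
from h import *
c=bot.calibration('scene');K=np.array(c['mtx']);o=np.array(c['orientation'],float);M=o if o.shape==(3,3) else R.from_rotvec(o).as_matrix();C=np.array(c['origin'])
def ray(u,v,z):
    p=cv2.undistortPoints(np.array([[[u,v]]],float),K,np.array([c['k1'],0,0,0.]))[0,0];d=M@np.array([p[0],-p[1],-1]);return (C+d*(z-C[2])/d[2]).round(4)
def proj(P):
    q=M.T@(np.array(P)-C);x=np.array([q[0],-q[1]])/-q[2];x*=1+c['k1']*(x@x);return (np.array([K[0,0]*x[0]+K[0,2],K[1,1]*x[1]+K[1,2]])-[270,100])*5
print('tip',ray(270+398/5,100+242/5,.141))
for n,x,y in (('LB',408,284),('LF',392,277),('RF',214,460),('RB',232,468)): print(n,ray(270+x/5,100+y/5,.1))
print('pred tip crop px',proj([.557,.2605,.140]))
a=np.radians(-1.8);Q=lambda x,y:[.554+x*np.cos(a)-y*np.sin(a),.1735+x*np.sin(a)+y*np.cos(a),.1]
for x,y in ((.008,.1),(-.008,.1),(-.008,-.1),(.008,-.1)): print(np.round(Q(x,y),4),proj(Q(x,y)).round(0))
im,W,T=snap('top');i=im.astype(int);Z=W[...,2]
m=(Z>.11)&(Z<.2)&(W[...,0]>.535)&(W[...,0]<.59)&(W[...,1]>.23)&(W[...,1]<.29);print(W[m][:,:3].round(3)[:12])
```

```text
tip [0.5575 0.2635 0.141 ]
LB [0.5643 0.2711 0.1   ]
LF [0.5525 0.2702 0.1   ]
RF [0.5494 0.0742 0.1   ]
RB [0.562  0.0756 0.1   ]
pred tip crop px [394.60269161 245.51158714]
[0.5651 0.2732 0.1   ] [411. 283.]
[0.5491 0.2737 0.1   ] [391. 272.]
[0.5429 0.0738 0.1   ] [205. 456.]
[0.5589 0.0733 0.1   ] [226. 468.]
[[0.557 0.259 0.198]
 [0.556 0.259 0.186]
 [0.557 0.258 0.176]
 [0.553 0.259 0.185]
 [0.555 0.259 0.173]
 [0.556 0.258 0.163]
 [0.557 0.258 0.149]
 [0.553 0.261 0.162]
 [0.554 0.26  0.155]
 [0.555 0.259 0.145]
 [0.546 0.264 0.196]
 [0.54  0.261 0.199]]
```

Emit:
step_arm --pt "0 0 0 1 0" --pt "0 0 0 2 0" --pt "0 0 0 3 0" --pt "0 0 0 3.4 0" --pt "0 0 0 3.7 0" --pt "0 0 0 3.9 0" --pt "0 0 0 4.0 0" --pt "0 0 0 4.1 0" --pt "0 0 0 4.2 0" --pt "0 0 0 4.2 0"

```text
time: 11.9
tool_pos: [0.4614, 0.2527, 0.1374]
tcp_rot: [-0.163, 3.137, 0.0]
wrist_force: [0.5, 1.1, -1.3]
width: 0.154
grip_force: 58.9
```

Run:
```python
from h import *
go([])
im,W,T=snap('scene');save(im,'s4.png',(320,110,380,160),10)
im,W,T=snap('scene')
X,Y,Z=W[...,0],W[...,1],W[...,2];i=im.astype(int);r,g,b=i[...,0],i[...,1],i[...,2]
m=(r>150)&(g<150)&(b<80)&(r>g+60)&(X>.3)&(X<.56)&(Y<.35)&(Y>.15)&(Z>.1);print(np.median(W[m],0))
go([])
```

```text
tcp [0.4614 0.2527 0.1374] yaw 5.96 F [ 0.5  1.1 -1.3] t 11.9 z [ 0.  0. -1.]
[0.50044001 0.25290786 0.16245155]
tcp [0.4614 0.2527 0.1375] yaw 5.96 F [-0.8  0.2 -1.6] t 12.0 z [ 0.  0. -1.]
```

View pics/s4.png

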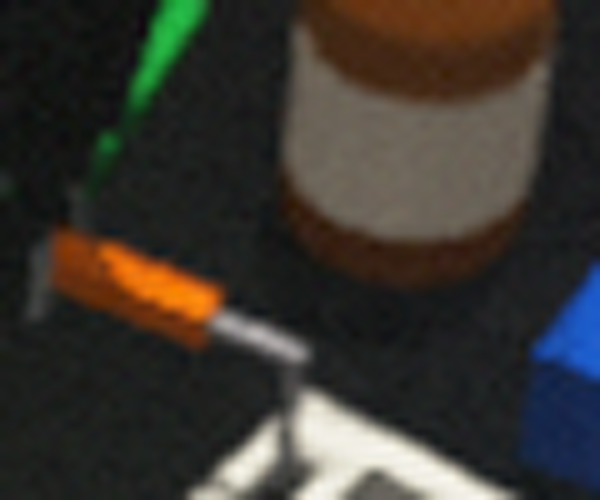

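The prong tip at (288,465) is inside the channel at its left end and nothing presses. I lower it 2.5 mm more and draw.

Emit:
step_arm --pt "0 0 0 0.15 0" --pt "0 0 0 0.25 0" --pt "0 0 0 0.25 0" --pt "0 0.05 -0.35 0.25 0" --pt "0 0.09 -0.7 0.25 0" --pt "0 0.14 -1.05 0.25 0" --pt "0 0.18 -1.4 0.25 0" --pt "0 0.23 -1.75 0.25 0" --pt "0 0.28 -2.1 0.25 0" --pt "0 0.32 -2.45 0.25 0" --pt "0 0.37 -2.8 0.25 0" --pt "0 0.42 -3.15 0.25 0" --pt "0 0.46 -3.5 0.25 0" --pt "0 0.51 -3.85 0.25 0" --pt "0 0.55 -4.2 0.25 0" --pt "0 0.6 -4.55 0.25 0"

```text
time: 13.6
tool_pos: [0.4601, 0.2065, 0.1348]
tcp_rot: [0.163, -3.137, -0.0]
wrist_force: [-0.1, -0.2, -1.9]
width: 0.146
grip_force: 58.9
```

Emit:
step_arm --pt "0 0.05 -0.35 0 0" --pt "0 0.09 -0.7 0 0" --pt "0 0.14 -1.05 0 0" --pt "0 0.18 -1.4 0 0" --pt "0 0.23 -1.75 0 0" --pt "0 0.28 -2.1 0 0" --pt "0 0.32 -2.45 0 0" --pt "0 0.37 -2.8 0 0" --pt "0 0.42 -3.15 0 0" --pt "0 0.46 -3.5 0 0" --pt "0 0.51 -3.85 0 0" --pt "0 0.55 -4.2 0 0" --pt "0 0.6 -4.55 0 0" --pt "0 0.65 -4.9 0 0" --pt "0 0.69 -5.25 0 0" --pt "0 0.74 -5.6 0 0"

```text
time: 15.2
tool_pos: [0.4586, 0.15, 0.1348]
tcp_rot: [-0.163, 3.137, -0.0]
wrist_force: [0.2, 0.6, -1.4]
width: 0.148
grip_force: 58.9
```

Run:
```python
from h import *
go([])
im,W,T=snap('scene');save(im,'s5.png',(300,130,400,210),7)
X,Y,Z=W[...,0],W[...,1],W[...,2];m=(Z>.112)&(Z<.145)&(X>.53)&(X<.58)&(Y>.1)&(Y<.22);print(m.sum(),np.median(W[m],0))
```

```text
tcp [0.4586 0.15   0.1348] yaw 5.97 F [ 0.2  0.6 -1.4] t 15.2 z [ 0. -0. -1.]
14 [0.55330123 0.15687338 0.12999018]
```

View pics/s5.png

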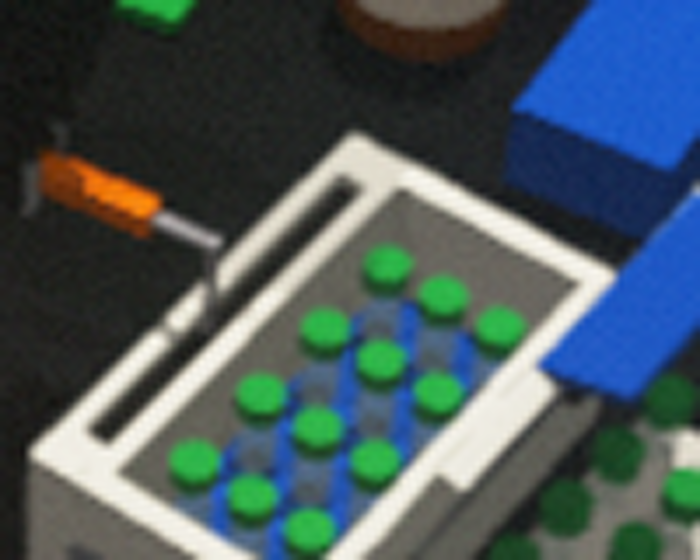

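The prong at (208,325) enters the black slot about mid-length, and no force shows. I continue to the right end.

Emit:
step_arm --pt "0 0.05 -0.35 0 0" --pt "0 0.1 -0.75 0 0" --pt "0 0.15 -1.15 0 0" --pt "0 0.2 -1.55 0 0" --pt "0 0.26 -1.95 0 0" --pt "0 0.31 -2.35 0 0" --pt "0 0.36 -2.75 0 0" --pt "0 0.42 -3.15 0 0" --pt "0 0.47 -3.55 0 0" --pt "0 0.52 -3.95 0 0" --pt "0 0.57 -4.35 0 0" --pt "0 0.63 -4.75 0 0" --pt "0 0.68 -5.15 0 0" --pt "0 0.73 -5.55 0 0" --pt "0 0.79 -5.95 0 0" --pt "0 0.84 -6.35 0 0" --pt "0 0.89 -6.75 0 0" --pt "0 0.93 -7.05 0 0" --pt "0 0.96 -7.3 0 0" --pt "0 0.96 -7.3 0 0"

```text
time: 17.25
tool_pos: [0.4566, 0.0764, 0.1348]
tcp_rot: [-0.163, 3.137, -0.0]
wrist_force: [-1.4, -0.7, -1.0]
width: 0.152
grip_force: 58.9
```

Run:
```python
from h import *
go([])
im,W,T=snap('scene');save(im,'s6.png',(300,150,380,210),9)
X,Y,Z=W[...,0],W[...,1],W[...,2];m=(Z>.112)&(Z<.145)&(X>.53)&(X<.58)&(Y>.04)&(Y<.12);print(m.sum(),np.median(W[m],0))
```

```text
tcp [0.4566 0.0764 0.1348] yaw 5.94 F [-1.4 -0.7 -1. ] t 17.25 z [ 0. -0. -1.]
13 [0.55165642 0.08263965 0.12999773]
```

View pics/s6.png

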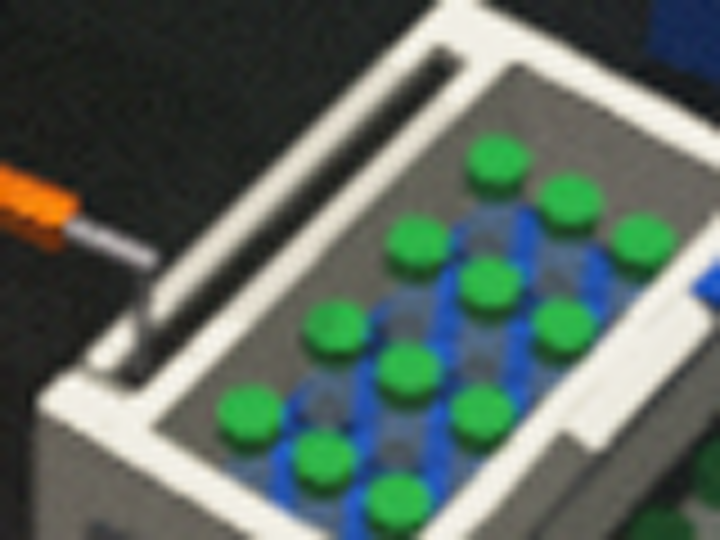

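The tip at (140,375) is in the channel close to its right end. I nudge it 4 mm further, then lift and carry the pick back over the rest.

Emit:
step_arm --pt "0 0.03 -0.2 0 0" --pt "0 0.05 -0.4 0 0" --pt "0 0.05 -0.4 0 0" --pt "0 0.05 -0.4 -0.5 0" --pt "0 0.05 -0.4 -1.2 0" --pt "0 0.05 -0.4 -2.4 0" --pt "0 0.05 -0.4 -5 0" --pt "0 0.05 -0.4 -9 0" --pt "0 -1 -4 -10 0" --pt "0 -3 -8 -10 0" --pt "0 -5 -12 -10 0" --pt "0 -7 -16 -10 0" --pt "0 -9 -20 -10 0" --pt "0 -10.5 -24 -10 0" --pt "0 -11.4 -26 -10 0" --pt "0 -11.45 -26.2 -10 0" --pt "0 -11.45 -26.2 -10 0" --pt "0 -11.45 -26.2 -10 0" --pt "0 -11.45 -26.2 -10 0"

```text
time: 19.2
tool_pos: [0.5973, -0.1708, 0.2352]
tcp_rot: [-0.165, 3.137, 0.0]
wrist_force: [-0.5, -0.0, -1.4]
width: 0.148
grip_force: 58.9
```

Run:
```python
from h import *
from ch import fit
go([(.5977,-.1721,.051),(.5977,-.1721,.09)],5.95)
im,W,T=snap('scene');i=im.astype(int);X,Y,Z=W[...,0],W[...,1],W[...,2];r,g,b=i[...,0],i[...,1],i[...,2]
fit((r>150)&(g<150)&(b<80)&(r>g+60)&(X>.45)&(X<.75)&(Y<-.08)&(Y>-.3)&(Z>.13),W,'pick')
```

```text
tcp [ 0.5973 -0.1708  0.2352] yaw 6.04 F [-0.5 -0.  -1.4] t 19.2 z [ 0.  0. -1.]
(0.5977, -0.1721, 0.051) [-0.02 -0.14 18.42] twist 0.09
(0.5977, -0.1721, 0.09) [-0.02 -0.14 14.52] twist 0.09
pick 77 mid [ 0.5991 -0.1739] z 0.2601 len 0.125 dir deg 7.18
```

Emit:
step_arm --pt "0 0 -0.1 4 0" --pt "0 0 -0.1 8 0" --pt "0 0 -0.1 12 0" --pt "0 0 -0.1 14.5 0" --pt "0 0 -0.1 15.5 0" --pt "0 0 -0.1 16.3 0" --pt "0 0 -0.1 17 0" --pt "0 0 -0.1 17.6 0" --pt "0 0 -0.1 18.0 0" --pt "0 0 -0.1 18.3 0" --pt "0 0 -0.1 18.3 0"

```text
time: 20.35
tool_pos: [0.5978, -0.173, 0.0518]
tcp_rot: [-0.163, 3.137, -0.0]
wrist_force: [-0.6, 0.3, -1.2]
width: 0.153
grip_force: 58.9
```

Emit:
step_arm --pt "0 0 0 0.05 0" --pt "5.5 0 0 0.05 0" --pt "5.5 0 0 0.05 0" --pt "5.5 0 0 0.05 0" --pt "5.5 0 0 0.05 0" --pt "5.5 0 0 0.05 0" --pt "5.5 0 0 -2 0" --pt "5.5 0 0 -6 0" --pt "5.5 0 0 -11 0" --pt "5.5 0 0 -16 0" --pt "5.5 5 0 -18 0" --pt "5.5 10 0 -18 0" --pt "5.5 15 0 -18 0" --pt "5.5 15 0 -18 0" --pt "5.5 15 0 -18 0"

```text
time: 21.85
tool_pos: [0.4477, -0.1887, 0.2321]
tcp_rot: [-0.161, 3.136, -0.001]
wrist_force: [0.0, 0.0, -0.5]
width: 0.644
grip_force: 0.0
```

```bash
python3 lid.py
python3 - <<'E'
from h import *
from ch import fit
for n in ('scene','top'):
    im,W,T=snap(n);i=im.astype(int);X,Y,Z=W[...,0],W[...,1],W[...,2];r,g,b=i[...,0],i[...,1],i[...,2]
    fit((r>150)&(g<150)&(b<80)&(r>g+60)&(X>.45)&(X<.75)&(Y<-.08)&(Y>-.3)&(Z>.03),W,n+' pick')
    if n=='scene': save(im,'s7.png',(200,110,480,300),2.8)
E
```

```text
lip 487 [[0.619, 0.107, 0.072], [0.758, 0.164, 0.251], [0.781, 0.227, 0.259]]
white high 150 [[0.732, 0.063, 0.219], [0.741, 0.106, 0.243], [0.752, 0.278, 0.248]]
[ 0.4491 -0.1888  0.2323] [-0.09 -0.12 -0.02] 21.9
scene pick 194 mid [ 0.5968 -0.1741] z 0.0766 len 0.131 dir deg 4.9
top pick 82 mid [ 0.5989 -0.1713] z 0.0773 len 0.127 dir deg 4.82
```

View pics/s7.png

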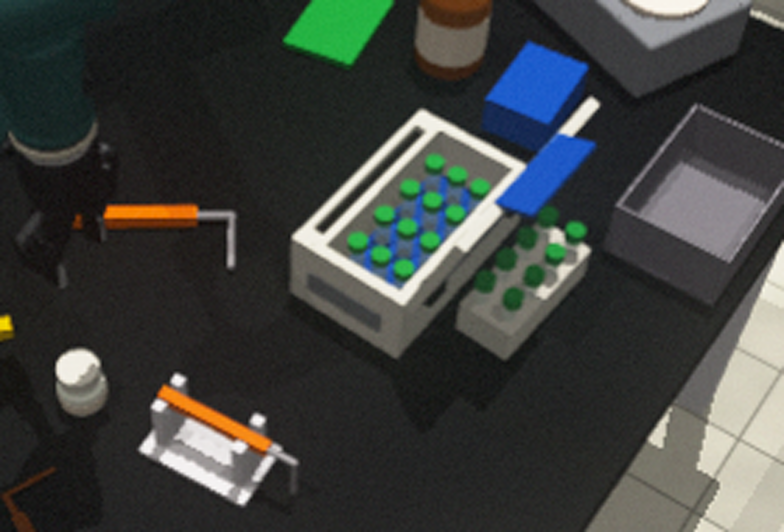

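The pick lies in both notches, from (165,395) to (268,440), with its prong hanging down at (295,480). The lid is open with its lip at (545,175), and the bystanders look undisturbed. I hand in.

```bash
python3 -c "
from workcell import bot
print(bot.finish_job())"
```

```text
the job is handed in; nothing more can be done
None
```

I handed the job in at about 22 s on the robot's clock: the lid rests open on its stop, the pick's tip was drawn along the channel from left to right, and the pick lies back across both posts of its rest; no verdict was returned.

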